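Close the computer's service bay and lock its quarter-turn stud

ROBOT

A 6-joint arm with a two-finger parallel gripper is mounted at the origin on the work surface. World frame = base frame: x ahead of the robot, y to its left, z up, the work surface at z = 0. Lengths are in m, angles in rad, forces in N, time in s.
With the tool pointing down it reaches from about 0.3 to 0.775 m from the base axis. Payload 14.6 kg.
Tool frame: the origin (TCP) lies at the very end of the fingers, on their centre line; the grasp point (between the pads) lies 19 mm behind it (ctrl.hold_point_z is the distance from the TCP to the grasp point, in m); x points along the fingers, y is the direction in which the jaws open and shut, and the axes are right-handed (so a half turn about x gives the same grasp; the last joint's range is limited). The gripper opens to 94 mm and grips with 3 to 60 N. Pads are 16 mm wide; open, the fingers measure 119 mm over their backs; the gripper's body (75 mm by 177 mm) begins 78 mm behind the grasp point.
Start: joints at [1.24, 0.3, 1.521, -0, 1.321, -0.067], TCP at [0.143, 0.531, 0.205] pointing down, gripper open.
Joint ranges: [-3.03, 3.03], [-0.79, 2.21], [0.23, 2.52], [-1.04, 4.18], [0, 3.07], [-2.55, 2.55]. Speed limits (rad/s): [2.22, 2.22, 2.57, 3.14, 3.14, 3.14].

INTERFACE

Orientations are given as [roll, pitch, yaw] about the fixed x, y, z axes, in that order (R = Rz(yaw) Ry(pitch) Rx(roll)).
In Python, from station import get_obs, camera, ticket, ctrl gives the robot as it stands.
- The arm moves only by the tool step_arm, never from a script. Its argument "motion" is a list that holds one entry, the list of rows, each a list of 6 numbers: the shift along the tool's x, y, z in m, then the turn, a rotation vector about the tool's x, y, z in degrees. A call has 1 to 12 rows; each row shifts and turns the commanded pose from where the row before left it, along the tool's axes as they then stand; what a row does not reach is not made up. A row lasts 1/8 s, in which the tool goes at most 62.5 mm and 10.7 degrees, less where a joint would pass 70% of its speed; a pose out of reach is approached as far as the arm can. A call is refused whole if a number of a shift passes 0.0625 or a number of a turn 10.7, either way. A call with a gripper value outside its range is refused whole. "fingers" is the finger opening in m, from 0 to 0.094, set as the call begins (left out, the last holds). The fingers move at their own pace and stop on an object; "squeeze" is the grip in N (left out, the last holds). Time passes only in rows, so rows that do not move let the fingers close. It gives the time, the measured TCP pose, the force and the opening at its end, in the units of the state.
- get_obs(): the state, without advancing time (a new reading comes with each control period).
- camera(name): name is "side" or "top"; returns a dict with "pixels" (420x560x3 uint8, red, green, blue), "fx", "fy", "cx", "cy" (pixels), "k1" (the pictures are not rectified: a ray, as slopes to the right and down, at radius r is drawn at 1 + k1 r^2 times it, then the intrinsics apply), "extrinsics" (4x4, takes a point from world to camera coordinates). Camera axes: x right, y up, looking along -z (the intrinsics and any distortion apply to the point x, -y, -z); pixel columns grow to the right and rows downward; lengths in m; the calibration is good to about 2 mm. A picture is of the moment at which its call begins. There is no depth.
- ticket.hand_in(): hands the job in, once; it reports no verdict.
The state is a dict: "time_s": time; "qpos": joint angles; "joint_vel": joint speeds; "tau": joint torques, N m; "ee_pos": TCP position; "eef_rot": TCP orientation; "force": force on the tool from outside, world axes, zero at the start; "moment": the same for the moment, N m; "grip_width": finger opening in m.
Only numpy, scipy, OpenCV 4.12 (cv2) and the standard library are available. Lean on these libraries where they do the work, as an engineer would, in place of code of your own. Each camera call takes 0.05 s, during which the arm holds its last target.

TASK

Fit the loose aluminium cover back over the open bay on top of the computer that lies flat on the desk, so that it sits flush all round, then push its blue sprung stud in and turn it a quarter turn clockwise until it locks and stays down by itself. Find the slot below it by feel and never force it: the computer must not be leaned on or struck hard. Leave everything else on the desk where it is.

Things in the scene. Friction and masses are not known exactly. Their poses are not given: they have to be found in the camera images.
- case: black compact desktop computer lying flat, 260 x 230 mm, 95 mm tall, fixed to the desk; origin at the centre of its underside, z up. Its top has one rectangular opening, the bay, with a round brass and steel receptacle in its middle. The receptacle's slot points up to 0.75 rad to either side of the bay's long side, differs from one computer to the next and is not measured.
- bay (a point): centre of the bay's opening, level with the top face of the case. The opening is 114 mm along x and 84 mm along y and has upright sides. The receptacle is centred below this point, its deck 16 mm below the top face; the slot in the deck is 7.5 mm wide and runs along x give or take 0.75 rad.
- cover: loose aluminium cover, about 0.2 kg: a flange 128 (x) x 98 (y) x 3 mm on a skirt 112 x 82 mm, 16 mm deep, its lowest 6 mm leaning inward as lead-in; 1 mm play all round in the bay. Origin at the centre of the skirt's lower edge, z up. Fits either way round. It starts standing on its skirt on the desk, with the blue sprung stud in its middle.
- cover_top (a point): centre of the cover's top face (19 mm above the skirt's lower edge); axes as the cover's. Fully seated, it lies 3 mm above the bay point.
- wing (a point): centre of the blue wing by which the stud is gripped: 34 mm long (point x), 10 mm thick (y), 22 mm tall, on a round collar 38 mm wide and 4 mm thick. With the stud up, the wing's centre is 37 mm and the collar's underside 22 mm above the cover's top face. Turns and sinks with the stud. The cover can be lifted and carried by the wing.
- head (a joint): turn of the stud relative to the cover, rad, growing clockwise from above; at 0 the wing lies along the cover's x. The cross-pin under the cover (30 x 4 mm, parallel to the wing) drops into the receptacle's slot only in line with it (within about 0.1): find it by turning under light pressure. Starts at -0.35 to 0.35, light friction. The lock and a hard stop come 1.57 to 1.7 clockwise of the slot.
- spindle (a joint): how far the stud is pushed in, m. Spring: 4 N at 0, plus 0.55 N per mm. Cover seated: the pin reaches the slot at 1.5 mm (and stands on the deck there if not in line), can be turned once 11 mm in, and strikes a hard floor at 13.5 mm. Turned home and let go, it springs back into the locking groove and stays at about 8.5 mm; not turned home it stays at 11 mm or jumps up to 0.
- mouse: black computer mouse, 105 x 60 x 32 mm; origin at the centre of its underside; a bystander
- drive: flat steel drive with a white label, 100 x 70 x 9 mm; origin at the centre of its underside; a bystander
- screwdriver: screwdriver lying on the desk; origin at the centre of its underside; a bystander
- flask: pink drinking flask, 66 mm wide, 215 mm tall; origin at the centre of its underside; a bystander
- sanitiser_a: pale blue sanitiser bottle, 56 mm wide, 160 mm tall; origin at the centre of its underside; a bystander
- sanitiser_b: a second such bottle; origin at the centre of its underside; a bystander
- jar: small jar with a green lid, 70 mm wide, 60 mm tall; origin at the centre of its underside; a bystander
- keyboard: black keyboard, 140 x 440 x 22 mm; origin at the centre of its underside; a bystander
Not all that is in view belongs to the job. Leave any brown or purple look-alike of the cover alone.

How it is judged:
By the outcome, as a careful person would: the job done as asked, in the order asked, and still so for the second after the job is handed in, with the robot touching nothing.
It also fails if it takes over 72 s, if anything falls off the work surface, if the arm or the gripper's body presses on something with over 40 N, if the wrist force passes 120 N, or if a joint passes its speed limit or range.

## Working session

There is one attempt and no reset: what is moved stays moved. The work goes in short steps, Python scripts to look and compute and a tool call to move; the robot and the scene stay as the last step left them, time stands still between calls to the robot, and variables do not carry over. Pictures are saved under pics/ and viewed, and the job is handed in when it is done.

Besides the shell and the picture viewer there is one more tool, called after ">>>" as name(argument=value, ...) on one line, values as JSON. step_arm: Moves the arm, as the interface text tells. Its arguments: {"type":"object","properties":{"motion":{"type":"array","items":{"type":"array","items":{"type":"array","items":{"type":"number"}}}},"fingers":{"type":"number"},"squeeze":{"type":"number"}},"required":["motion"]}

```bash
ls; mkdir -p pics; cat > h.py <<'E'
import numpy as np, cv2
from station import get_obs, camera, ticket, ctrl
def snap(name,fn):
    c=camera(name); cv2.imwrite('pics/'+fn,cv2.cvtColor(c['pixels'],cv2.COLOR_RGB2BGR)); np.save('pics/'+fn[:-4]+'.npy',c,allow_pickle=True); return c
def load(fn): return np.load('pics/'+fn+'.npy',allow_pickle=True).item()
def ray(c,u,v):
    d=np.array([(u-c['cx'])/c['fx'],(v-c['cy'])/c['fy']]); s=d.copy()
    for _ in range(30): s=d/(1+c['k1']*(s@s))
    E=np.array(c['extrinsics']); R=E[:3,:3]; o=-R.T@E[:3,3]
    w=R.T@np.array([s[0],-s[1],-1]); return o,w
def onz(c,u,v,z):
    o,w=ray(c,u,v); return o+w*(z-o[2])/w[2]
def proj(c,P):
    E=np.array(c['extrinsics']); p=E[:3,:3]@np.array(P)+E[:3,3]
    s=np.array([p[0],-p[1]])/-p[2]; s=s*(1+c['k1']*(s@s)); return s*[c['fx'],c['fy']]+[c['cx'],c['cy']]
E
python3 - <<'E'
from h import *
for n in('side','top'):
    c=snap(n,n+'0.png'); E=np.array(c['extrinsics']); print(n,c['fx'],c['k1'],-E[:3,:3].T@E[:3,3])
print(get_obs())
E
```

```text
pics
side 448.5700085220326 -0.10359624214424806 [ 0.1506604  -1.14053956  0.84399408]
top 455.9335637118113 -0.08000558729834281 [0.21943247 0.06766826 1.44458385]
{'time_s': 0.1, 'qpos': array([ 1.24039271e+00,  3.00402565e-01,  1.52152001e+00, -2.19087265e-05,
        1.32067295e+00, -6.66141634e-02]), 'joint_vel': array([ 0.00056747, -0.00300951, -0.00103243, -0.00079256, -0.00222367,
       -0.00054634]), 'tau': array([ 8.53173078e-04, -5.32644475e+01, -3.53285444e+01,  7.09688198e-02,
        2.32526445e-02, -5.02803039e-05]), 'ee_pos': array([0.14334874, 0.53075304, 0.20494975]), 'eef_rot': array([-1.61625284,  1.56979323, -1.88003686]), 'force': array([-0.37187732, -0.5346658 , -0.28522996]), 'moment': array([ 0.04719461,  0.0193793 , -0.01710594]), 'grip_width': 0.0940278317881251}
```

View pics/top0.png

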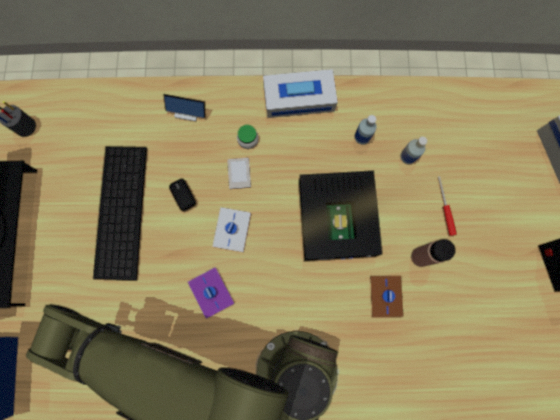

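View pics/side0.png

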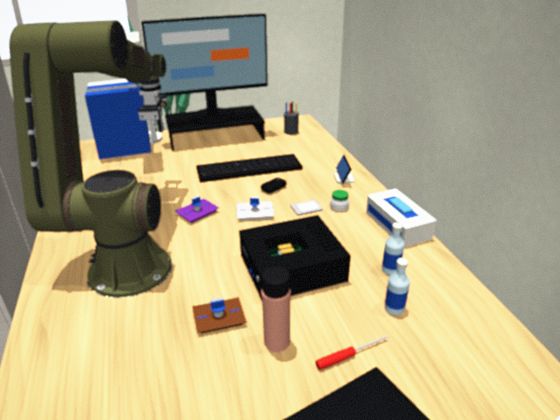

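Candidates for the cover in the top view:
- silver-white plate with a blue stud (232,230)
- purple look-alike (211,292)
- brown look-alike (387,296)
- drive (239,173), flat with no stud

By the description I choose the silver one at (232,230). Next I'll check it in a close crop and measure.

```bash
python3 - <<'E'
from h import *
t=load('top0'); s=load('side0')
def crop(c,x0,y0,w,h,k): return cv2.resize(cv2.cvtColor(c['pixels'][y0:y0+h,x0:x0+w],cv2.COLOR_RGB2BGR),None,fx=k,fy=k,interpolation=cv2.INTER_CUBIC)
a=crop(t,200,195,66,66,6);b=crop(t,295,165,90,100,4);d=crop(s,225,185,60,45,6)
cv2.imwrite('pics/ca.png',a);cv2.imwrite('pics/cb.png',b);cv2.imwrite('pics/cd.png',d)
W=np.zeros((600,800,3),np.uint8)
W[:396,:396]=a; W[:400,400:760]=b; cv2.imwrite('pics/crop1.png',W)
E
```

```text
(no output)
```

View pics/crop1.png

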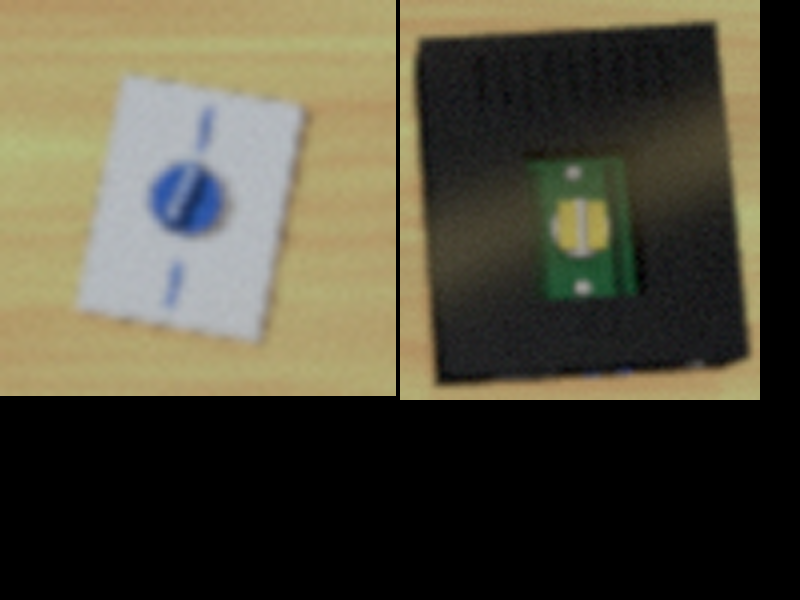

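View pics/cd.png

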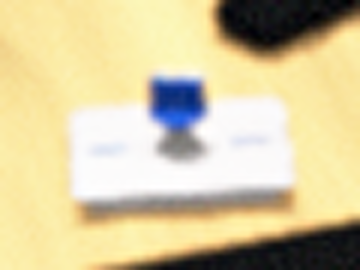

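The crop confirms a bare aluminium plate with blue marks and a blue stud near (231,228). The case's bay and receptacle are at about (341,222). Now the measurements.

```bash
python3 - <<'E'
from h import *
t=load('top0'); s=load('side0')
# cover flange mask
p=t['pixels'].astype(int); 
hsv=cv2.cvtColor(t['pixels'],cv2.COLOR_RGB2HSV)
m=((hsv[...,1]<60)&(hsv[...,2]>120)).astype(np.uint8); blue=((hsv[...,0]>100)&(hsv[...,0]<130)&(hsv[...,1]>120)).astype(np.uint8)
R=np.zeros_like(m); R[195:261,205:260]=1
mm=((m|blue)&R)
cs,_=cv2.findContours(mm,0,1); c=max(cs,key=cv2.contourArea)
hull=cv2.convexHull(c)[:,0]
P=np.array([onz(t,u,v,.019)[:2] for u,v in hull])
r=cv2.minAreaRect((P*1000).astype(np.float32)); print('cover',r)
# PCA on wing-bright and blue centroid
b=blue.copy()*R; b[:,:222]=0;b[:218]=0;b[240:]=0;b[:,242:]=0
n,l,st,ce=cv2.connectedComponentsWithStats(b); i=1+np.argmax(st[1:,4]); print('blue',ce[i],st[i], onz(t,*ce[i],.045), onz(t,*ce[i],.056))
hs=cv2.cvtColor(s['pixels'],cv2.COLOR_RGB2HSV)
bs=((hs[...,0]>100)&(hs[...,0]<130)&(hs[...,1]>120)).astype(np.uint8); bs[:192]=0;bs[215:]=0;bs[:,:240]=0;bs[:,275:]=0
n,l,st,ce2=cv2.connectedComponentsWithStats(bs); j=1+np.argmax(st[1:,4]); print('side blue',ce2[j],st[j])
o1,w1=ray(t,*ce[i]);o2,w2=ray(s,*ce2[j]); A=np.c_[w1,-w2]; k=np.linalg.lstsq(A,o2-o1,rcond=None)[0]; print('tri',o1+w1*k[0],o2+w2*k[1])
# enhanced case
def enh(c,x0,y0,w,h,k):
    q=c['pixels'][y0:y0+h,x0:x0+w].astype(float); q=255*(np.clip(q/90,0,1))**.6
    return cv2.resize(q.astype(np.uint8)[...,::-1],None,fx=k,fy=k,interpolation=cv2.INTER_CUBIC)
cv2.imwrite('pics/e1.png',enh(t,295,165,95,100,6)); cv2.imwrite('pics/e2.png',enh(s,235,210,115,85,6))
E
```

```text
cover ((439.4478759765625, 199.42823791503906), (101.41340637207031, 130.634765625), 79.51639556884766)
blue [232.76744186 228.60465116] [229 224   7   9  43] [0.43622152 0.19228368 0.045     ] [0.43451767 0.19130427 0.056     ]
side blue [254.16 201.98] [251 199   8   8  50]
tri [0.43445171 0.19126635 0.05642585] [0.43517482 0.19117319 0.05652956]
```

View pics/e1.png

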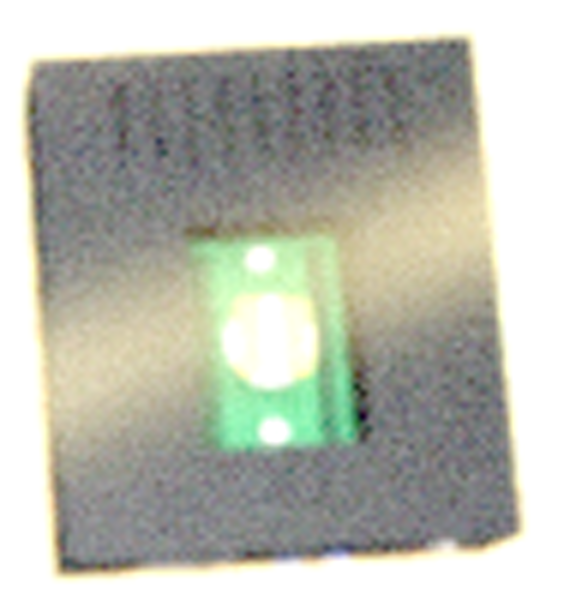

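View pics/e2.png

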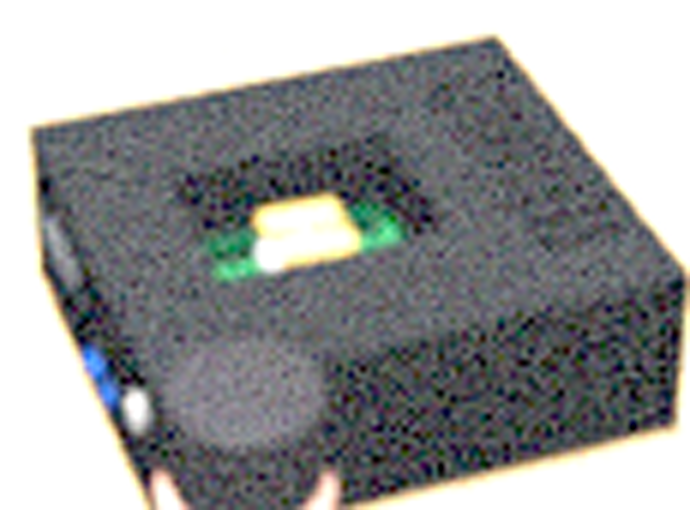

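```bash
python3 - <<'E'
from h import *
t=load('top0'); s=load('side0')
def brass(c,box):
    x0,y0,x1,y1=box; hsv=cv2.cvtColor(c['pixels'],cv2.COLOR_RGB2HSV)
    H,S,V=[hsv[...,i].astype(int) for i in range(3)]
    m=((V>90)&~((H>40)&(H<95)&(S>80))).astype(np.uint8); q=np.zeros_like(m); q[y0:y1,x0:x1]=m[y0:y1,x0:x1]
    n,l,st,ce=cv2.connectedComponentsWithStats(q); i=1+np.argmax(st[1:,4]); print(st[i],ce[i]); return ce[i],l==i
b,mb=brass(t,(325,212,356,233)); print('brass',onz(t,*b,.079))
b2,_=brass(s,(270,235,305,258)); print('side brass',onz(s,*b2,.079))
# silver strip within top brass
hsv=cv2.cvtColor(t['pixels'],cv2.COLOR_RGB2HSV); sil=mb&(hsv[...,1]<70); ys,xs=np.nonzero(sil); print('silver n',len(xs))
P=np.array([onz(t,u,v,.079)[:2] for u,v in zip(xs,ys)]); 
for p in zip(xs,ys): print(p,end='')
k=6; f=lambda u,v:((u+.5)/k-.5+295,(v+.5)/k-.5+165)
C={n:onz(t,*f(*p),.095)[:2] for n,p in dict(TL=(32,62),TR=(470,40),BR=(518,528)).items()}
print(C); 
e=C['TL']-C['TR'];print('back edge dir (y)',np.linalg.norm(e),np.degrees(np.arctan2(-e[0],e[1]))); e=C['TR']-C['BR'];print('right edge',np.linalg.norm(e),np.degrees(np.arctan2(e[1],e[0])))
R={n:onz(t,*f(*p),.095)[:2] for n,p in dict(TL=(187,229),TR=(340,230),BR=(368,440),BL=(212,449)).items()}
print('rim',R,sum(R.values())/4)
ks=6; fs=lambda u,v:((u+.5)/ks-.5+235,(v+.5)/ks-.5+210)
C={n:onz(s,*fs(*p),.095)[:2] for n,p in dict(NL=(32,128),FL=(497,38),FR=(688,275)).items()}
print('side',C)
e=C['FL']-C['NL'];print(np.linalg.norm(e),np.degrees(np.arctan2(e[1],e[0])));e=C['FL']-C['FR'];print(np.linalg.norm(e),np.degrees(np.arctan2(-e[0],e[1])))
R={n:onz(s,*fs(*p),.095)[:2] for n,p in dict(a=(180,185),b=(385,137),c=(437,222),d=(212,280)).items()}
print('rim side',R)
print(proj(t,onz(t,300,200,.1)))
E
```

```text
[332 214  16  16 198] [339.62626263 221.12121212]
brass [ 0.45222507 -0.13560567  0.079     ]
[278 243  17  12 152] [285.14473684 248.41447368]
side brass [ 0.45063789 -0.13380338  0.079     ]
silver n 60
(np.int64(339), np.int64(214))(np.int64(340), np.int64(214))(np.int64(339), np.int64(215))(np.int64(340), np.int64(215))(np.int64(341), np.int64(215))(np.int64(339), np.int64(216))(np.int64(340), np.int64(216))(np.int64(339), np.int64(217))(np.int64(340), np.int64(217))(np.int64(333), np.int64(218))(np.int64(339), np.int64(218))(np.int64(340), np.int64(218))(np.int64(332), np.int64(219))(np.int64(333), np.int64(219))(np.int64(339), np.int64(219))(np.int64(340), np.int64(219))(np.int64(332), np.int64(220))(np.int64(333), np.int64(220))(np.int64(334), np.int64(220))(np.int64(339), np.int64(220))(np.int64(340), np.int64(220))(np.int64(341), np.int64(220))(np.int64(332), np.int64(221))(np.int64(333), np.int64(221))(np.int64(339), np.int64(221))(np.int64(340), np.int64(221))(np.int64(341), np.int64(221))(np.int64(332), np.int64(222))(np.int64(333), np.int64(222))(np.int64(339), np.int64(
[... 1011 characters left out ...]
4, -0.25389078])}
back edge dir (y) 0.2259916310314096 2.804362985091299
right edge 0.251546495908838 2.78162977151346
rim {'TL': array([ 0.50620725, -0.09288109]), 'TR': array([ 0.50533136, -0.1705078 ]), 'BR': array([ 0.39824128, -0.1805368 ]), 'BL': array([ 0.39426631, -0.10235008])} [ 0.45101155 -0.13656894]
side {'NL': array([ 0.34015031, -0.02985681]), 'FL': array([ 0.59191554, -0.01830151]), 'FR': array([ 0.60457207, -0.23879702])}
0.2520302652096325 2.627868186632402
0.22085845762297868 3.2851954473826694
rim side {'a': array([ 0.39859609, -0.09962239]), 'b': array([ 0.50646539, -0.08933366]), 'c': array([ 0.50750446, -0.16503555]), 'd': array([ 0.39355152, -0.177692  ])}
[300. 200.]
```

```bash
python3 - <<'E'
from h import *
t=load('top0'); s=load('side0')
def big(c,x0,y0,w,h,k): return cv2.resize(c['pixels'][y0:y0+h,x0:x0+w][...,::-1],None,fx=k,fy=k,interpolation=cv2.INTER_NEAREST)
W=np.zeros((400,800,3),np.uint8); W[:,:400]=big(t,221,218,20,20,20); W[:,400:]=big(s,242,192,25,25,16); cv2.imwrite('pics/b1.png',W)
p=t['pixels'].astype(int); m=((p[...,2]-p[...,0])>25).astype(np.uint8)
q=np.zeros_like(m);q[221:236,223:240]=m[221:236,223:240]
ys,xs=np.nonzero(q); u,v=xs.mean(),ys.mean(); print(u,v,len(xs),onz(t,u,v,.045),onz(t,u,v,.050))
E
```

```text
230.34883720930233 227.70542635658916 129 [0.43908146 0.19983504 0.045     ] [0.43829676 0.19936287 0.05      ]
```

View pics/b1.png

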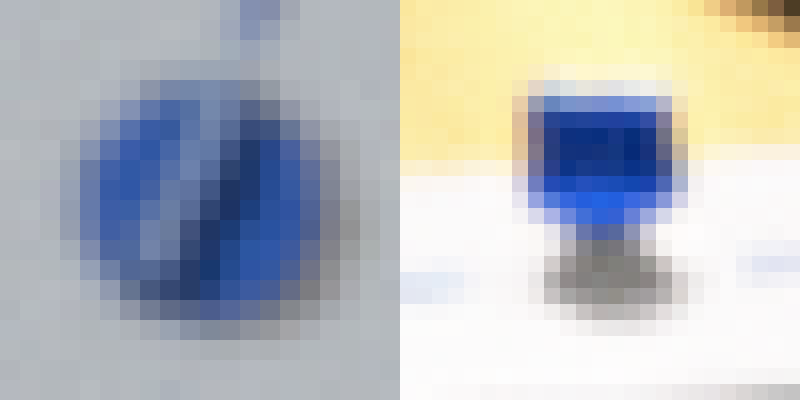

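```bash
cat >> h.py <<'E'
from scipy.spatial.transform import Rotation as Ro
def tool():
    o=get_obs(); R=Ro.from_euler('xyz',o['eef_rot']).as_matrix(); return o,R
def st(o=None):
    o,R=tool(); print('t%.2f'%o['time_s'],'pos',o['ee_pos'].round(4),'yawY %.2f'%np.degrees(np.arctan2(R[1,1],R[0,1])),'x',R[:,0].round(3),'F',o['force'].round(1),'M',o['moment'].round(2),'g%.4f'%o['grip_width'],'q',o['qpos'].round(2))
def need(target,yawY=None):
    o,R=tool(); d=R.T@(np.array(target)-o['ee_pos']); print('need tool shift',d.round(4), 'turn', None if yawY is None else round((np.degrees(np.arctan2(R[1,1],R[0,1]))-yawY+180)%360-180,2))
    x=R[:,0]; e=np.cross(x,[0,0,-1]); print('tilt fix rotvec tool deg',np.degrees(R.T@e).round(2))
E
python3 - <<'E'
from h import *
st(); o,R=tool(); print(R.round(3)); need([.4392,.1997,.14],66.5); need([.4392,.1997,.14],-113.5)
E
```

```text
t0.10 pos [0.1433 0.5308 0.2049] yawY 74.89 x [-0.    -0.001 -1.   ] F [-0.4 -0.5 -0.3] M [ 0.05  0.02 -0.02] g0.0940 q [ 1.24  0.3   1.52 -0.    1.32 -0.07]
[[-0.     0.261  0.965]
 [-0.001  0.965 -0.261]
 [-1.    -0.001 -0.   ]]
need tool shift [ 0.0652 -0.2424  0.3719] turn 8.39
tilt fix rotvec tool deg [ 0.   -0.    0.06]
need tool shift [ 0.0652 -0.2424  0.3719] turn -171.61
tilt fix rotvec tool deg [ 0.   -0.    0.06]
```

>>> step_arm(motion=[[[0,-0.0202,0.031,0,0,0],[0,-0.0202,0.031,0,0,0],[0,-0.0202,0.031,0,0,0],[0,-0.0202,0.031,0,0,0],[0,-0.0202,0.031,0,0,0],[0,-0.0202,0.031,0,0,0],[0,-0.0202,0.031,0,0,0],[0,-0.0202,0.031,0,0,0],[0,-0.0202,0.031,0,0,0],[0,-0.0202,0.031,0,0,0],[0,-0.0202,0.031,0,0,0],[0,-0.0202,0.031,8.4,0,0]]], fingers=0.05)

```text
time_s: 1.6
ee_pos: [0.4399, 0.1989, 0.2053]
eef_rot: [-2.381, 1.57, -2.794]
force: [0.5, 1.0, 0.5]
grip_width: 0.0499
```

>>> step_arm(motion=[[[0.03,0,0,0,0,0],[0.03,0,0,0,0,0],[0.03,0,0,0,0,0],[0,0,0,0,0,0],[0,0,0,0,0,0]]])

```text
time_s: 2.22
ee_pos: [0.4398, 0.2001, 0.1165]
eef_rot: [0.76, 1.57, 0.35]
force: [-0.4, -0.6, 0.7]
grip_width: 0.05
```

```bash
python3 - <<'E'
from h import *
st(); need([.4392,.1997,.049],66.5)
for n in('side','top'): snap(n,n+'1.png')
t=load('top1');s=load('side1')
def big(c,x0,y0,w,h,k): return cv2.resize(c['pixels'][y0:y0+h,x0:x0+w][...,::-1],None,fx=k,fy=k,interpolation=cv2.INTER_CUBIC)
W=np.zeros((400,800,3),np.uint8); W[:,:400]=big(t,190,190,80,80,5); W[:,400:]=big(s,215,150,80,80,5); cv2.imwrite('pics/v1.png',W)
E
```

```text
t2.23 pos [0.4398 0.2001 0.1165] yawY 66.49 x [ 0.001  0.    -1.   ] F [-0.4 -0.6  0.7] M [-0.02 -0.04  0.08] g0.0500 q [ 0.35  0.25  1.81 -0.    1.08 -0.81]
need tool shift [ 0.0675 -0.0007 -0.0004] turn -0.01
tilt fix rotvec tool deg [-0.    0.04 -0.04]
```

View pics/v1.png

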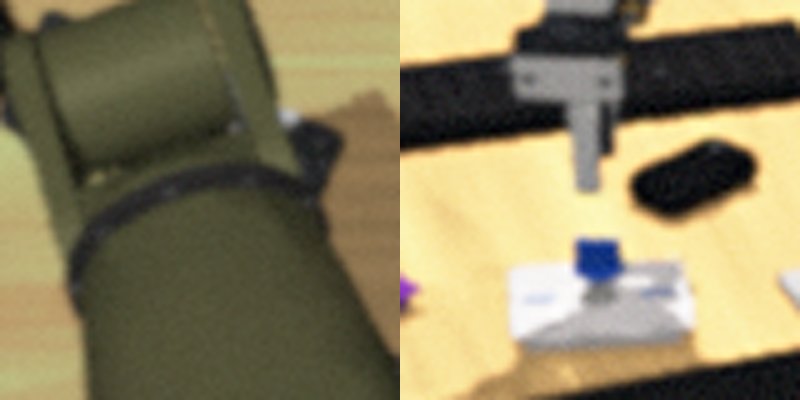

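Side view: the fingers are above the wing, near (333,185) and (335,202) in full-picture pixels. The arm hides the top view here. I'll descend and grip.

>>> step_arm(motion=[[[0.02,0,0,0,0,0],[0.02,0,0,0,0,0],[0.015,0,0,0,0,0],[0.009,0,0,0,0,0],[0,0,0,0,0,0],[0,0,0,0,0,0]]])

```text
time_s: 3.08
ee_pos: [0.4397, 0.2001, 0.052]
eef_rot: [0.766, 1.57, 0.356]
force: [-0.4, -0.6, 0.2]
grip_width: 0.0503
```

>>> step_arm(motion=[[[0,0,0,0,0,0],[0,0,0,0,0,0],[0,0,0,0,0,0],[0,0,0,0,0,0],[0,0,0,0,0,0],[0,0,0,0,0,0]]], fingers=0.0, squeeze=15)

```text
time_s: 3.82
ee_pos: [0.4394, 0.2, 0.0515]
eef_rot: [0.557, 1.571, 0.147]
force: [0.2, -0.3, 1.0]
grip_width: 0.0098
```

```bash
python3 - <<'E'
from h import *
st()
snap('side','side2.png')
s=load('side2')
W=cv2.resize(s['pixels'][170:230,220:300][...,::-1],None,fx=8,fy=8,interpolation=cv2.INTER_CUBIC); cv2.imwrite('pics/v2.png',W)
E
```

```text
t3.83 pos [0.4394 0.2    0.0515] yawY 66.49 x [ 0.  0. -1.] F [ 0.2 -0.3  1. ] M [-0.04 -0.03  0.04] g0.0098 q [ 0.35  0.35  1.86 -0.    0.94 -0.81]
```

View pics/v2.png

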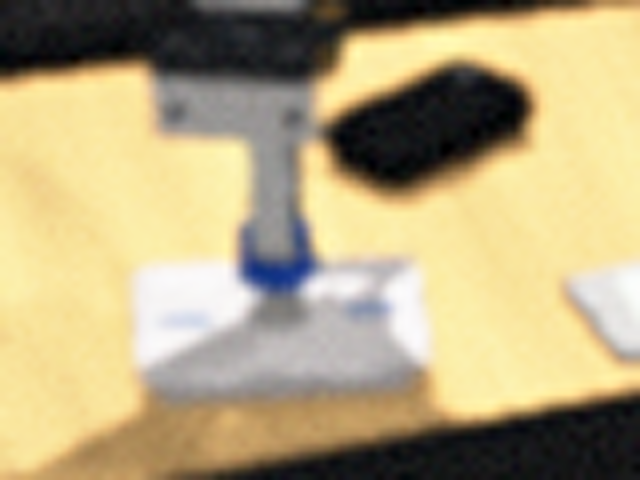

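>>> step_arm(motion=[[[0,0,0,0,0,0],[0.0022,0,0,0,0,0],[0.002,0,0,0,0,0],[0,0,0,0,0,0]]], fingers=0.025)

```text
time_s: 4.38
ee_pos: [0.4392, 0.1999, 0.047]
eef_rot: [-2.405, 1.57, -2.815]
force: [-0.0, -0.1, -0.4]
grip_width: 0.025
```

>>> step_arm(motion=[[[0,0,0,0,0,0],[0,0,0,0,0,0],[0,0,0,0,0,0],[0,0,0,0,0,0]]], fingers=0.0, squeeze=25)

```text
time_s: 4.88
ee_pos: [0.4394, 0.2, 0.0473]
eef_rot: [1.03, 1.571, 0.619]
force: [-0.4, 1.5, -0.4]
grip_width: 0.0097
```

>>> step_arm(motion=[[[-0.01,0,0,0,0,0],[-0.02,0,0,0,0,0],[-0.03,0,0,0,0,0],[-0.04,0,0,0,0,0],[-0.03,0,0,0,0,0],[-0.01,0,0,0,0,0],[0,0,0,0,0,0],[0,0,0,0,0,0]]])

```text
time_s: 5.88
ee_pos: [0.4388, 0.1997, 0.186]
eef_rot: [-2.358, 1.569, -2.769]
force: [0.8, 0.5, -2.4]
grip_width: 0.0102
```

```bash
python3 - <<'E'
from h import *
st()
snap('side','side3.png');snap('top','top3.png')
s=load('side3')
W=cv2.resize(s['pixels'][120:220,190:310][...,::-1],None,fx=6,fy=6,interpolation=cv2.INTER_CUBIC); cv2.imwrite('pics/v3.png',W)
need([.4515,-.135,.19],80)
E
```

```text
t5.88 pos [0.4388 0.1997 0.186 ] yawY 66.48 x [-0.002 -0.001 -1.   ] F [ 0.8  0.5 -2.4] M [-0.03  0.01  0.05] g0.0102 q [ 0.35  0.17  1.73 -0.    1.25 -0.81]
need tool shift [-0.0036 -0.302   0.1451] turn -13.52
tilt fix rotvec tool deg [-0.   -0.08  0.08]
```

View pics/v3.png

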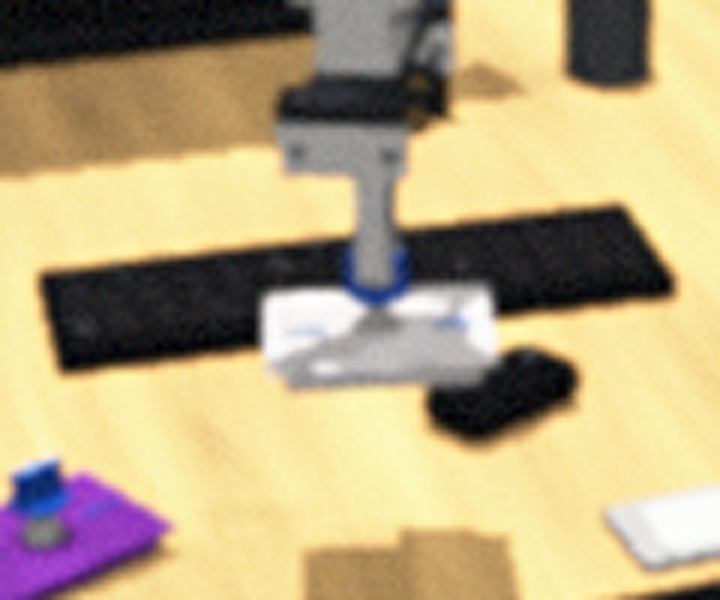

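View pics/top3.png

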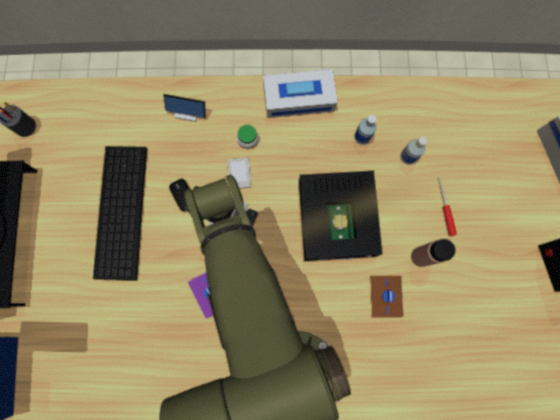

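>>> step_arm(motion=[[[0,0,0,-2,0,0],[0,0,0,-3,0,0],[0,0,0,-3.5,0,0],[0,0,0,-3,0,0],[0,0,0,-2,0,0]]])

```text
time_s: 6.6
ee_pos: [0.4393, 0.1999, 0.187]
eef_rot: [-2.654, 1.57, -2.826]
force: [0.6, -1.0, -2.6]
grip_width: 0.0099
```

```bash
python3 - <<'E'
from h import *
st()
need([.4515,-.135,.165],80)
t=load('top0')
# line fits of case edges: dark/bright transitions
g=cv2.GaussianBlur(cv2.cvtColor(t['pixels'],cv2.COLOR_RGB2GRAY).astype(float),(0,0),.7)
def edge(pts,axis):  # search transitions along axis (0=vertical,1=horizontal) near line p0-p1
    (x0,y0),(x1,y1)=pts; out=[]
    for a in np.linspace(.08,.92,40):
        x=x0+a*(x1-x0);y=y0+a*(y1-y0); best=None
        for d in np.arange(-4,4.01,.1):
            X,Y=(x,y+d) if axis==0 else (x+d,y)
            v=lambda X,Y: cv2.getRectSubPix(g.astype(np.float32),(1,1),(X,Y))[0,0]
            gr=abs(v(X,Y+.7)-v(X,Y-.7)) if axis==0 else abs(v(X+.7,Y)-v(X-.7,Y))
            if best is None or gr>best[0]: best=(gr,X,Y)
        out.append(onz(t,best[1],best[2],.095)[:2])
    return np.array(out,np.float32)
k=6; f=lambda u,v:((u+.5)/k-.5+295,(v+.5)/k-.5+165)
for n,p,ax in [('back',((32,62),(470,40)),0),('right',((470,40),(518,528)),1)]:
    P=edge([f(*q) for q in p],ax); l=cv2.fitLine(P,cv2.DIST_HUBER,0,.002,.002).ravel(); print(n,l,np.degrees(np.arctan2(l[1],l[0])))
E
```

```text
t6.60 pos [0.4393 0.1999 0.187 ] yawY 80.13 x [-0. -0. -1.] F [ 0.6 -1.  -2.6] M [ 0.03 -0.04 -0.03] g0.0099 q [ 0.35  0.17  1.73  0.    1.25 -1.05]
need tool shift [ 0.0221 -0.3279  0.0695] turn 0.13
tilt fix rotvec tool deg [-0.   -0.02  0.01]
back [ 0.0552019  -0.9984752   0.6009634  -0.10670254] -86.83555
right [ 0.9986233   0.0524543   0.47229484 -0.25072938] 3.0067894
```

>>> step_arm(motion=[[[0,-0.01,0.0021,0,0,0],[0,-0.02,0.0042,0,0,0],[0,-0.0355,0.0076,0,0,0],[0,-0.0355,0.0076,0,0,0],[0,-0.0355,0.0076,0,0,0],[0,-0.0355,0.0076,0,0,0],[0,-0.0355,0.0076,0,0,0],[0,-0.0355,0.0076,0,0,0],[0,-0.035,0.0073,0,0,0],[0,-0.03,0.0063,0,0,0],[0,-0.015,0.003,0,0,0],[0,-0.005,0.001,0,0,0]]])

```text
time_s: 8.1
ee_pos: [0.4505, -0.1356, 0.1871]
eef_rot: [2.782, 1.571, 2.606]
force: [0.2, 0.4, -2.3]
grip_width: 0.0099
```

>>> step_arm(motion=[[[0.012,0,0,0,0,0],[0.01,0,0,0,0,0],[0,0,0,0,0,0],[0,0,0,0,0,0]]])

```text
time_s: 8.6
ee_pos: [0.4509, -0.1349, 0.1653]
eef_rot: [-0.346, 1.571, -0.52]
force: [0.0, 0.3, -3.7]
grip_width: 0.0097
```

```bash
python3 - <<'E'
from h import *
st(); need([.4515,-.135,.165],80)
snap('side','side4.png');snap('top','top4.png')
s=load('side4');t=load('top4')
W=cv2.resize(s['pixels'][180:300,220:360][...,::-1],None,fx=5,fy=5,interpolation=cv2.INTER_CUBIC); cv2.imwrite('pics/v4.png',W)
W=cv2.resize(t['pixels'][150:270,270:410][...,::-1],None,fx=5,fy=5,interpolation=cv2.INTER_CUBIC); cv2.imwrite('pics/v4t.png',W)
E
```

```text
t8.60 pos [ 0.4509 -0.1349  0.1653] yawY 80.02 x [ 0. -0. -1.] F [ 0.   0.3 -3.7] M [0.05 0.03 0.01] g0.0097 q [-0.37  0.16  1.79 -0.    1.19 -1.77]
need tool shift [ 0.0003 -0.      0.0007] turn 0.02
tilt fix rotvec tool deg [-0.  0.  0.]
```

View pics/v4.png

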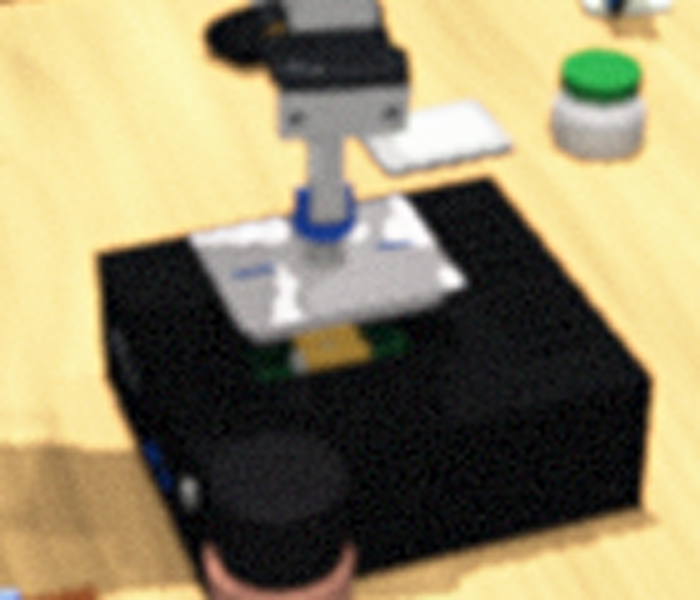

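View pics/v4t.png

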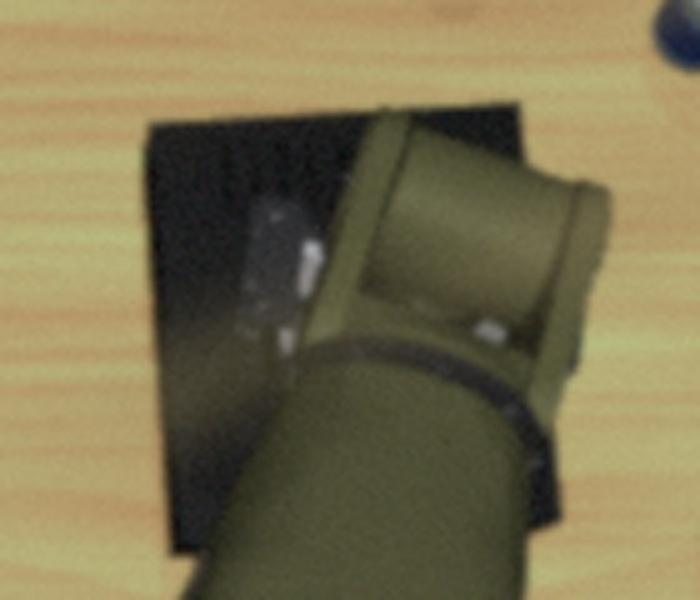

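The cover hovers over the bay, level. Its visible flange corners in the side view are at about (258,227), (301,219), (313,236) and (269,247), which I'll convert to a yaw and an offset.

```bash
python3 - <<'E'
from h import *
s=load('side4')
f=lambda u,v:((u+.5)/5-.5+220,(v+.5)/5-.5+180)
C=[onz(s,*f(*p),.137)[:2] for p in ((188,237),(406,194),(467,278),(243,332))]
print(np.array(C).round(4), np.mean(C,0))
for i,j in((0,1),(3,2)):
    e=C[j]-C[i]; print(np.linalg.norm(e),np.degrees(np.arctan2(e[1],e[0])))
for i,j in((3,0),(2,1)):
    e=C[j]-C[i]; print(np.linalg.norm(e),np.degrees(np.arctan2(-e[0],e[1])))
# predicted corners for yaw 3.1 with centre at tcp
import itertools
for yaw in (0,3.1,6):
  c,sn=np.cos(np.radians(yaw)),np.sin(np.radians(yaw))
  print(yaw,[((proj(s,[.4509+c*a-sn*b,-.1349+sn*a+c*b,.137])-[220,180]+.5)*5-.5).round(0).tolist() for a,b in((-.064,.049),(.064,.049),(.064,-.049),(-.064,-.049))])
E
```

```text
[[ 0.3812 -0.0869]
 [ 0.5154 -0.0798]
 [ 0.5201 -0.1732]
 [ 0.3874 -0.1862]] [ 0.45106916 -0.13151003]
0.13438430491708883 3.0179763590549684
0.13335319549414038 5.613000232689225
0.09951392389600971 3.565397976182148
0.09347190434538835 2.8849058840116175
0 [[197.0, 235.0], [408.0, 199.0], [465.0, 290.0], [241.0, 330.0]]
3.1 [[194.0, 238.0], [402.0, 197.0], [467.0, 286.0], [247.0, 332.0]]
6 [[192.0, 242.0], [396.0, 195.0], [468.0, 282.0], [254.0, 335.0]]
```

>>> step_arm(motion=[[[0.01,0,0.0005,0,0,0],[0.008,0,0,0,0,0],[0,0,0,0,0,0]]])

```text
time_s: 9.07
ee_pos: [0.4508, -0.1351, 0.1464]
eef_rot: [2.956, 1.569, 2.781]
force: [0.1, -0.4, -2.8]
grip_width: 0.0099
```

>>> step_arm(motion=[[[0.002,0,0,0,0,0],[0.002,0,0,0,0,0],[0.0015,0,0,0,0,0],[0,0,0,0,0,0],[0,0,0,0,0,0]]])

```text
time_s: 9.7
ee_pos: [0.4513, -0.1352, 0.1418]
eef_rot: [-0.243, 1.571, -0.418]
force: [0.5, -1.0, -2.9]
grip_width: 0.0096
```

```bash
python3 - <<'E'
from h import *
st(); need([.4515,-.135,.1403],80)
E
```

```text
t9.70 pos [ 0.4513 -0.1352  0.1418] yawY 79.99 x [ 0. -0. -1.] F [ 0.5 -1.  -2.9] M [ 0.03  0.02 -0.02] g0.0096 q [-0.37  0.19  1.81 -0.    1.14 -1.76]
need tool shift [0.0015 0.0003 0.0002] turn -0.01
tilt fix rotvec tool deg [-0.    0.01  0.  ]
```

>>> step_arm(motion=[[[0.001,0,0,0,0,0],[0.001,0,0,0,0,0],[0,0,0,0,0,0],[0,0,0,0,0,0]]])

```text
time_s: 10.2
ee_pos: [0.4514, -0.1353, 0.1399]
eef_rot: [-0.143, 1.57, -0.317]
force: [1.1, -0.2, -1.2]
grip_width: 0.01
```

>>> step_arm(motion=[[[0.001,0,0,0,0,0],[0.001,0,0,0,0,0],[0,0,0,0,0,0],[0,0,0,0,0,0]]])

```text
time_s: 10.7
ee_pos: [0.4516, -0.1353, 0.138]
eef_rot: [-0.043, 1.57, -0.217]
force: [5.4, 0.6, 1.9]
grip_width: 0.0099
```

```bash
python3 - <<'E'
from h import *
st()
E
```

```text
t10.70 pos [ 0.4516 -0.1353  0.138 ] yawY 79.99 x [ 0.001 -0.    -1.   ] F [5.4 0.6 1.9] M [ 0.11 -0.96  0.02] g0.0099 q [-0.37  0.2   1.82  0.    1.13 -1.76]
```

>>> step_arm(motion=[[[0,0.0002,0.001,0,0,0],[0,0,0,0,0,0],[0,0,0,0,0,0]]])

```text
time_s: 11.08
ee_pos: [0.4521, -0.1352, 0.1376]
eef_rot: [3.082, 1.57, 2.907]
force: [2.8, 0.0, 0.1]
grip_width: 0.0099
```

```bash
python3 - <<'E'
from h import *
st()
E
```

```text
t11.07 pos [ 0.4521 -0.1352  0.1376] yawY 79.99 x [-0.001  0.    -1.   ] F [2.8 0.  0.1] M [-0.   -0.45 -0.  ] g0.0099 q [-0.37  0.2   1.82 -0.    1.13 -1.76]
```

>>> step_arm(motion=[[[0,0.0002,0.001,0,0,0],[0,0,0,0,0,0],[0.001,0,0,0,0,0],[0,0,0,0,0,0]]])

```text
time_s: 11.58
ee_pos: [0.4531, -0.1351, 0.1365]
eef_rot: [2.972, 1.57, 2.797]
force: [0.0, -0.2, -2.3]
grip_width: 0.0096
```

```bash
python3 - <<'E'
from h import *
st()
E
```

```text
t11.57 pos [ 0.4531 -0.1351  0.1365] yawY 79.98 x [-0.001  0.    -1.   ] F [ 0.  -0.2 -2.3] M [-0.    0.02  0.04] g0.0096 q [-0.37  0.2   1.81 -0.    1.13 -1.76]
```

Free again: the lead-in is inside at x = 0.453. I'll keep descending gently.

>>> step_arm(motion=[[[0.001,0,0,0,0,0],[0.001,0,0,0,0,0],[0.001,0,0,0,0,0],[0,0,0,0,0,0],[0,0,0,0,0,0]]])

```text
time_s: 12.2
ee_pos: [0.4533, -0.1352, 0.1338]
eef_rot: [-1.179, 1.571, -1.353]
force: [-0.4, -0.5, -2.7]
grip_width: 0.0097
```

```bash
python3 - <<'E'
from h import *
st()
E
```

```text
t12.20 pos [ 0.4533 -0.1352  0.1338] yawY 79.98 x [ 0. -0. -1.] F [-0.4 -0.5 -2.7] M [ 0.07  0.04 -0.03] g0.0097 q [-0.37  0.21  1.82 -0.    1.12 -1.76]
```

>>> step_arm(motion=[[[0.001,0,0,0,0,0],[0.001,0,0,0,0,0],[0.001,0,0,0,0,0],[0.001,0,0,0,0,0],[0,0,0,0,0,0],[0,0,0,0,0,0]]])

```text
time_s: 12.95
ee_pos: [0.4533, -0.1352, 0.1297]
eef_rot: [-2.202, 1.571, -2.377]
force: [-0.3, 0.4, -2.0]
grip_width: 0.0098
```

>>> step_arm(motion=[[[0.001,0,0,0,0,0],[0.001,0,0,0,0,0],[0.001,0,0,0,0,0],[0,0,0,0,0,0],[0,0,0,0,0,0]]])

```text
time_s: 13.58
ee_pos: [0.4533, -0.1352, 0.1268]
eef_rot: [1.186, 1.571, 1.011]
force: [0.3, -1.1, -3.5]
grip_width: 0.0095
```

```bash
python3 - <<'E'
from h import *
st()
E
```

```text
t13.57 pos [ 0.4533 -0.1352  0.1268] yawY 79.98 x [ 0.  0. -1.] F [ 0.3 -1.1 -3.5] M [-0.01 -0.07  0.  ] g0.0095 q [-0.37  0.22  1.82  0.    1.1  -1.76]
```

>>> step_arm(motion=[[[0.0005,0,0,0,0,0],[0.0005,0,0,0,0,0],[0,0,0,0,0,0],[0,0,0,0,0,0]]])

```text
time_s: 14.08
ee_pos: [0.4534, -0.1352, 0.126]
eef_rot: [-0.19, 1.57, -0.364]
force: [-2.0, 0.4, 3.3]
grip_width: 0.0102
```

>>> step_arm(motion=[[[0.0005,0,0,0,0,0],[0,0,0,0,0,0],[0,0,0,0,0,0]]])

```text
time_s: 14.45
ee_pos: [0.4534, -0.1352, 0.1253]
eef_rot: [-0.227, 1.571, -0.402]
force: [-1.2, -1.0, 4.0]
grip_width: 0.0096
```

```bash
python3 - <<'E'
from h import *
st()
snap('side','side5.png')
s=load('side5')
W=cv2.resize(s['pixels'][190:290,230:350][...,::-1],None,fx=6,fy=6,interpolation=cv2.INTER_CUBIC); cv2.imwrite('pics/v5.png',W)
E
```

```text
t14.45 pos [ 0.4534 -0.1352  0.1253] yawY 79.99 x [ 0. -0. -1.] F [-1.2 -1.   4. ] M [0.11 0.27 0.01] g0.0096 q [-0.37  0.22  1.82 -0.    1.1  -1.76]
```

View pics/v5.png

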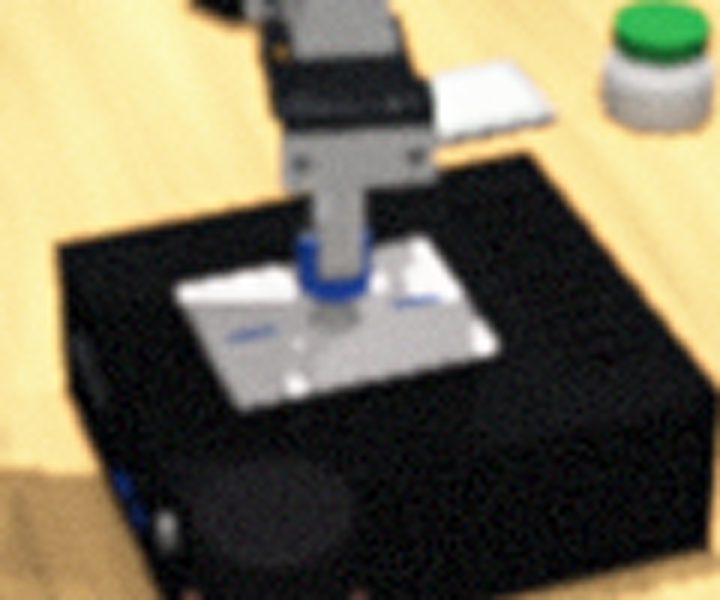

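The cover lies flush in the bay, with flange corners at about (259,238), (301,230), (313,248) and (271,258). Next: press lightly to find the deck, then turn to look for the slot.

>>> step_arm(motion=[[[0.0005,0,-0.0005,0,0,0],[0.0005,0,0,0,0,0],[0,0,0,0,0,0],[0,0,0,0,0,0]]])

```text
time_s: 15.0
ee_pos: [0.4531, -0.1352, 0.1245]
eef_rot: [-0.084, 1.57, -0.259]
force: [1.7, 0.5, 5.5]
grip_width: 0.0099
```

```bash
python3 - <<'E'
from h import *
st()
E
```

```text
t15.00 pos [ 0.4531 -0.1352  0.1245] yawY 79.98 x [ 0.001 -0.    -1.   ] F [1.7 0.5 5.5] M [ 0.03 -0.4   0.01] g0.0099 q [-0.37  0.22  1.83  0.    1.1  -1.76]
```

>>> step_arm(motion=[[[0.0005,0,0.0002,0,0,0],[0,0,0,0,0,0],[0,0,0,0,0,0]]])

```text
time_s: 15.38
ee_pos: [0.4533, -0.1352, 0.1242]
eef_rot: [-0.144, 1.57, -0.319]
force: [1.5, 0.1, 9.1]
grip_width: 0.0097
```

```bash
python3 - <<'E'
from h import *
st()
E
```

```text
t15.38 pos [ 0.4533 -0.1352  0.1242] yawY 79.99 x [ 0.001 -0.    -1.   ] F [1.5 0.1 9.1] M [ 0.14  0.   -0.  ] g0.0097 q [-0.37  0.22  1.83  0.    1.1  -1.76]
```

>>> step_arm(motion=[[[0,0,0,-3,0,0],[0,0,0,-3,0,0],[0,0,0,-2,0,0],[0,0,0,0,0,0]]])

```text
time_s: 15.88
ee_pos: [0.4532, -0.1351, 0.1239]
eef_rot: [-0.063, 1.57, -0.098]
force: [2.5, 0.5, 4.6]
grip_width: 0.0095
```

```bash
python3 - <<'E'
from h import *
st()
E
```

```text
t15.88 pos [ 0.4532 -0.1351  0.1239] yawY 87.98 x [ 0.001 -0.    -1.   ] F [2.5 0.5 4.6] M [ 0.27 -0.46  0.07] g0.0095 q [-0.37  0.22  1.83  0.    1.1  -1.9 ]
```

>>> step_arm(motion=[[[0,0,0,-2,0,0],[0,0,0,-2,0,0],[0,0,0,0,0,0]]])

```text
time_s: 16.25
ee_pos: [0.4531, -0.1351, 0.1238]
eef_rot: [0.167, 1.57, 0.202]
force: [3.3, 2.2, 5.1]
grip_width: 0.0099
```

```bash
python3 - <<'E'
from h import *
st()
E
```

```text
t16.25 pos [ 0.4531 -0.1351  0.1238] yawY 92.02 x [ 0.  0. -1.] F [3.3 2.2 5.1] M [ 0.46 -0.69  0.04] g0.0099 q [-0.37  0.22  1.83  0.    1.1  -1.97]
```

The force fell back to spring level, which suggests the pin has entered the slot. I'll press a few mm to test it.

>>> step_arm(motion=[[[0.0005,0,0,0,0,0],[0.0005,0,0,0,0,0],[0.0005,0,0,0,0,0],[0,0,0,0,0,0],[0,0,0,0,0,0]]])

```text
time_s: 16.88
ee_pos: [0.4531, -0.1351, 0.1223]
eef_rot: [0.115, 1.57, 0.15]
force: [3.3, 2.5, 6.7]
grip_width: 0.0097
```

```bash
python3 - <<'E'
from h import *
st()
E
```

```text
t16.88 pos [ 0.4531 -0.1351  0.1223] yawY 91.97 x [ 0.  0. -1.] F [3.3 2.5 6.7] M [ 0.5  -0.63  0.07] g0.0097 q [-0.37  0.22  1.83  0.    1.09 -1.97]
```

>>> step_arm(motion=[[[0.001,0.0004,0.0005,0,0,0],[0.001,0,0,0,0,0],[0.001,0,0,0,0,0],[0.001,0,0,0,0,0],[0,0,0,0,0,0],[0,0,0,0,0,0]]])

```text
time_s: 17.62
ee_pos: [0.4533, -0.1349, 0.1184]
eef_rot: [-2.158, 1.57, -2.124]
force: [0.9, 0.6, 7.6]
grip_width: 0.01
```

```bash
python3 - <<'E'
from h import *
st()
E
```

```text
t17.62 pos [ 0.4533 -0.1349  0.1184] yawY 91.97 x [-0. -0. -1.] F [0.9 0.6 7.6] M [ 0.1  -0.08  0.05] g0.0100 q [-0.37  0.23  1.83 -0.    1.08 -1.97]
```

>>> step_arm(motion=[[[0.001,0,0,0,0,0],[0.001,0,0,0,0,0],[0.001,0,0,0,0,0],[0.0008,0,0,0,0,0],[0,0,0,0,0,0],[0,0,0,0,0,0]]])

```text
time_s: 18.38
ee_pos: [0.4534, -0.135, 0.1148]
eef_rot: [-1.909, 1.57, -1.875]
force: [-0.9, -0.5, 10.1]
grip_width: 0.0099
```

```bash
python3 - <<'E'
from h import *
st()
E
```

```text
t18.38 pos [ 0.4534 -0.135   0.1148] yawY 91.97 x [-0.    -0.001 -1.   ] F [-0.9 -0.5 10.1] M [0.12 0.06 0.03] g0.0099 q [-0.37  0.23  1.83 -0.    1.08 -1.97]
```

>>> step_arm(motion=[[[0.0008,0,0,0,0,0],[0,0,0,0,0,0],[0,0,0,4,0,0],[0,0,0,4,0,0],[0,0,0,4,0,0],[0,0,0,4,0,0],[0,0,0,0,0,0]]])

```text
time_s: 19.25
ee_pos: [0.4534, -0.1352, 0.1141]
eef_rot: [-1.417, 1.57, -1.662]
force: [-0.2, -0.9, 10.2]
grip_width: 0.0098
```

```bash
python3 - <<'E'
from h import *
st()
E
```

```text
t19.25 pos [ 0.4534 -0.1352  0.1141] yawY 75.91 x [-0.    -0.001 -1.   ] F [-0.2 -0.9 10.2] M [-0.25  0.19 -0.05] g0.0098 q [-0.37  0.23  1.84 -0.    1.07 -1.69]
```

>>> step_arm(motion=[[[0,0,0,5,0,0],[0,0,0,6,0,0],[0,0,0,6,0,0],[0,0,0,6,0,0],[0,0,0,6,0,0],[0,0,0,6,0,0],[0,0,0,6,0,0],[0,0,0,6,0,0],[0,0,0,6,0,0],[0,0,0,6,0,0],[0,0,0,5,0,0],[0,0,0,0,0,0]]])

```text
time_s: 20.75
ee_pos: [0.4528, -0.1356, 0.1139]
eef_rot: [-0.956, 1.568, -2.319]
force: [-4.4, -5.9, 10.9]
grip_width: 0.01
```

```bash
python3 - <<'E'
from h import *
st()
E
```

```text
t20.75 pos [ 0.4528 -0.1356  0.1139] yawY 11.90 x [-0.002 -0.002 -1.   ] F [-4.4 -5.9 10.9] M [-1.31  1.12 -0.04] g0.0100 q [-0.37  0.23  1.84 -0.    1.07 -0.57]
```

>>> step_arm(motion=[[[0,-0.001,0.0008,0,0,0],[0,0,0,0,0,0],[0,0,0,3,0,0],[0,0,0,3,0,0],[0,0,0,3,0,0],[0,0,0,0,0,0]]])

```text
time_s: 21.5
ee_pos: [0.4524, -0.136, 0.114]
eef_rot: [-0.731, 1.57, -2.251]
force: [-1.3, -0.5, 10.5]
grip_width: 0.0097
```

```bash
python3 - <<'E'
from h import *
st()
E
```

```text
t21.50 pos [ 0.4524 -0.136   0.114 ] yawY 2.93 x [-0.001 -0.001 -1.   ] F [-1.3 -0.5 10.5] M [-0.19  0.43 -0.02] g0.0097 q [-0.37  0.23  1.84 -0.    1.07 -0.42]
```

>>> step_arm(motion=[[[0,0,0,2,0,0],[0,0,0,2,0,0],[0,0,0,2,0,0],[0,0,0,0,0,0]]])

```text
time_s: 22.0
ee_pos: [0.4523, -0.136, 0.1139]
eef_rot: [-0.789, 1.57, -2.413]
force: [-2.2, -0.2, 11.0]
grip_width: 0.0098
```

```bash
python3 - <<'E'
from h import *
st()
E
```

```text
t22.00 pos [ 0.4523 -0.136   0.1139] yawY -3.06 x [-0.001 -0.001 -1.   ] F [-2.2 -0.2 11. ] M [-0.17  0.5   0.05] g0.0098 q [-0.37  0.23  1.84 -0.    1.07 -0.32]
```

>>> step_arm(motion=[[[0,0,0,2,0,0],[0,0,0,2,0,0],[0,0,0,0,0,0]]])

```text
time_s: 22.38
ee_pos: [0.4525, -0.1361, 0.114]
eef_rot: [-0.05, 1.57, -1.744]
force: [-0.9, -2.5, 9.2]
grip_width: 0.01
```

```bash
python3 - <<'E'
from h import *
st()
E
```

```text
t22.38 pos [ 0.4525 -0.1361  0.114 ] yawY -7.05 x [-0.    -0.001 -1.   ] F [-0.9 -2.5  9.2] M [-0.25  0.14  0.15] g0.0100 q [-0.37  0.23  1.84 -0.    1.07 -0.25]
```

>>> step_arm(motion=[[[0,0,0,2,0,0],[0,0,0,2,0,0],[0,0,0,0,0,0]]])

```text
time_s: 22.75
ee_pos: [0.4526, -0.1361, 0.114]
eef_rot: [0.071, 1.57, -1.693]
force: [0.8, -0.8, 8.4]
grip_width: 0.0104
```

```bash
python3 - <<'E'
from h import *
st()
E
```

```text
t22.75 pos [ 0.4526 -0.1361  0.114 ] yawY -11.02 x [-0.    -0.001 -1.   ] F [ 0.8 -0.8  8.4] M [-0.23  0.15  0.44] g0.0104 q [-0.37  0.23  1.84 -0.    1.07 -0.18]
```

>>> step_arm(motion=[[[0,0,0,1.5,0,0],[0,0,0,0,0,0],[0,0,0,0,0,0]]])

```text
time_s: 23.12
ee_pos: [0.4525, -0.1361, 0.1139]
eef_rot: [-0.022, 1.57, -1.811]
force: [-0.4, -1.6, 9.9]
grip_width: 0.0102
```

```bash
python3 - <<'E'
from h import *
st()
E
```

```text
t23.12 pos [ 0.4525 -0.1361  0.1139] yawY -12.48 x [-0.    -0.001 -1.   ] F [-0.4 -1.6  9.9] M [-0.27  0.14  0.47] g0.0102 q [-0.37  0.23  1.84 -0.    1.07 -0.15]
```

>>> step_arm(motion=[[[-0.001,0,0,0,0,0],[-0.001,0,0,0,0,0],[-0.001,0,0,0,0,0],[0,0,0,0,0,0],[0,0,0,0,0,0]]])

```text
time_s: 23.75
ee_pos: [0.4527, -0.1357, 0.117]
eef_rot: [0.937, 1.571, -0.853]
force: [0.6, -1.5, 4.9]
grip_width: 0.01
```

```bash
python3 - <<'E'
from h import *
st()
E
```

```text
t23.75 pos [ 0.4527 -0.1357  0.117 ] yawY -12.51 x [ 0. -0. -1.] F [ 0.6 -1.5  4.9] M [-0.35  0.14  0.45] g0.0100 q [-0.37  0.23  1.83 -0.    1.08 -0.15]
```

>>> step_arm(motion=[[[-0.0007,0,0,0,0,0],[0,0,0,0,0,0],[0,0,0,0,0,0]]])

```text
time_s: 24.12
ee_pos: [0.4527, -0.1358, 0.1176]
eef_rot: [0.985, 1.57, -0.805]
force: [-0.9, -1.9, 5.5]
grip_width: 0.0102
```

```bash
python3 - <<'E'
from h import *
st()
E
```

```text
t24.12 pos [ 0.4527 -0.1358  0.1176] yawY -12.52 x [ 0. -0. -1.] F [-0.9 -1.9  5.5] M [-0.43  0.29  0.42] g0.0102 q [-0.37  0.23  1.83 -0.    1.08 -0.15]
```

>>> step_arm(motion=[[[-0.0007,0,0,0,0,0],[0,0,0,0,0,0],[0,0,0,0,0,0]]])

```text
time_s: 24.5
ee_pos: [0.4525, -0.1356, 0.1178]
eef_rot: [-1.893, 1.57, 2.6]
force: [1.5, -1.5, -2.0]
grip_width: 0.0105
```

```bash
python3 - <<'E'
from h import *
st()
snap('side','side6.png')
s=load('side6')
W=cv2.resize(s['pixels'][190:290,230:350][...,::-1],None,fx=6,fy=6,interpolation=cv2.INTER_CUBIC); cv2.imwrite('pics/v6.png',W)
E
```

```text
t24.50 pos [ 0.4525 -0.1356  0.1178] yawY -12.52 x [-0.  0. -1.] F [ 1.5 -1.5 -2. ] M [-0.36 -0.16  0.37] g0.0105 q [-0.37  0.23  1.83  0.    1.08 -0.15]
```

View pics/v6.png

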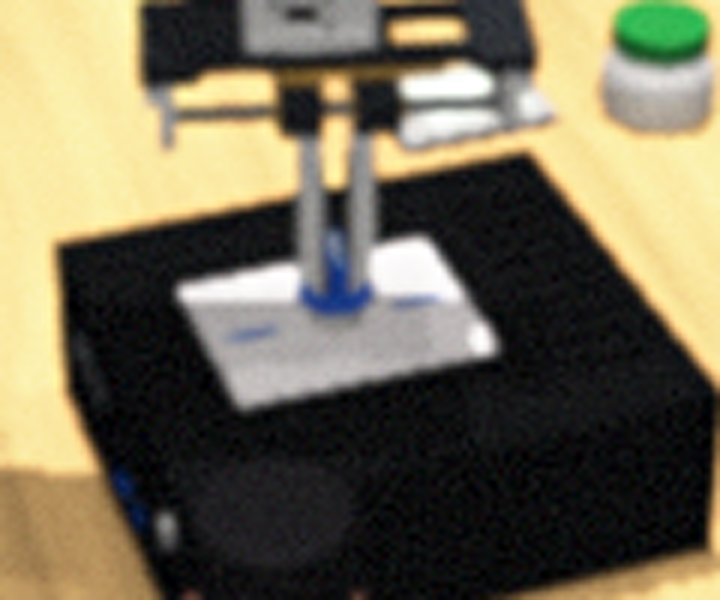

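The force reversed to a slight pull at stud depth of about 8.5 mm, so it's in the locking groove. I'll ease off, release, and back straight out.

>>> step_arm(motion=[[[0.0004,0,0,0,0,0],[0,0,0,0,0,0],[0,0,0,0,0,0],[0,0,0,0,0,0],[0,0,0,0,0,0]]], fingers=0.035)

```text
time_s: 25.18
ee_pos: [0.4526, -0.1357, 0.1177]
eef_rot: [3.113, 1.571, 1.324]
force: [-0.3, -0.9, -0.1]
grip_width: 0.0349
```

```bash
python3 - <<'E'
from h import *
st()
E
```

```text
t25.18 pos [ 0.4526 -0.1357  0.1177] yawY -12.52 x [ 0.  0. -1.] F [-0.3 -0.9 -0.1] M [-0.11  0.08  0.02] g0.0349 q [-0.37  0.23  1.83  0.    1.08 -0.15]
```

>>> step_arm(motion=[[[-0.005,0,0,0,0,0],[-0.01,0,0,0,0,0],[-0.02,0,0,0,0,0],[-0.03,0,0,0,0,0],[-0.03,0,0,0,0,0],[-0.02,0,0,0,0,0],[0,0,0,0,0,0]]])

```text
time_s: 26.05
ee_pos: [0.4531, -0.1359, 0.2343]
eef_rot: [1.424, 1.568, -0.365]
force: [-0.3, 0.8, 0.3]
grip_width: 0.035
```

```bash
python3 - <<'E'
from h import *
st(); need([.30,.30,.23])
E
```

```text
t26.05 pos [ 0.4531 -0.1359  0.2343] yawY -12.52 x [ 0.003 -0.001 -1.   ] F [-0.3  0.8  0.3] M [-0.08  0.07  0.02] g0.0350 q [-0.37  0.1   1.69  0.    1.35 -0.15]
need tool shift [ 0.0033 -0.244  -0.3923] turn None
tilt fix rotvec tool deg [ 0.    0.03 -0.18]
```

Moving the arm aside so both cameras can see.

>>> step_arm(motion=[[[0,-0.012,-0.02,0,0,0],[0,-0.022,-0.035,0,0,0],[0,-0.026,-0.042,0,0,0],[0,-0.026,-0.042,0,0,0],[0,-0.026,-0.042,0,0,0],[0,-0.026,-0.042,0,0,0],[0,-0.026,-0.042,0,0,0],[0,-0.026,-0.042,0,0,0],[0,-0.022,-0.035,0,0,0],[0,-0.01,-0.016,0,0,0],[0,0,0,0,0,0]]])

```text
time_s: 27.42
ee_pos: [0.3129, 0.2624, 0.2318]
eef_rot: [-0.745, 1.569, -2.532]
force: [0.6, -0.5, -0.1]
grip_width: 0.0349
```

```bash
python3 - <<'E'
from h import *
st()
snap('side','side7.png');snap('top','top7.png')
s=load('side7');t=load('top7')
W=np.zeros((500,800,3),np.uint8)
W[:500,:400]=cv2.resize(t['pixels'][165:265,300:380][...,::-1],None,fx=5,fy=5,interpolation=cv2.INTER_CUBIC)
W[:400,400:]=cv2.resize(s['pixels'][210:290,245:325][...,::-1],None,fx=5,fy=5,interpolation=cv2.INTER_CUBIC); cv2.imwrite('pics/v7.png',W)
E
```

```text
t27.43 pos [0.3129 0.2624 0.2318] yawY -12.39 x [-0.001 -0.001 -1.   ] F [ 0.6 -0.5 -0.1] M [-0.08  0.13 -0.01] g0.0349 q [ 0.61 -0.05  1.85 -0.    1.34  0.82]
```

View pics/v7.png

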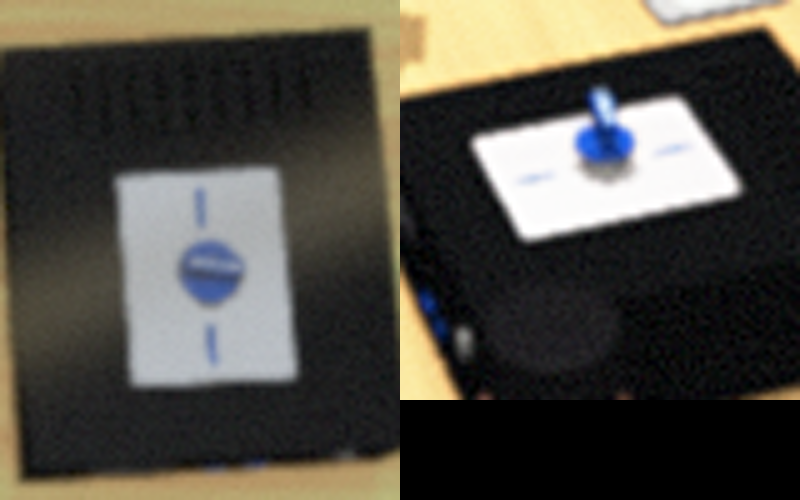

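View pics/side7.png

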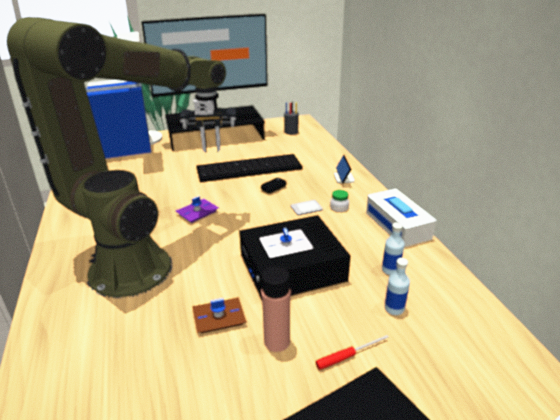

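View pics/top7.png

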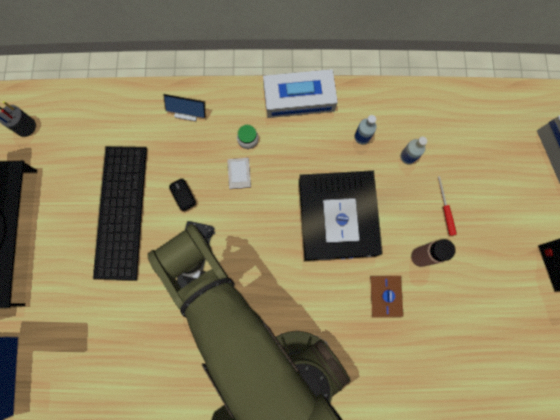

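The cover lies flush, square with the bay. The blue stud is down, and its wing now lies across the cover at top-view (342,219) and side-view (286,238). Bystanders are unmoved. One check on the stud's height before handing in.

```bash
python3 - <<'E'
from h import *
s=load('side7');t=load('top7'); a=(211/5+300,272/5+165); b=(206/5+245,143/5+210)
o1,w1=ray(t,*a);o2,w2=ray(s,*b); k=np.linalg.lstsq(np.c_[w1,-w2],o2-o1,rcond=None)[0]; print('collar centre',o1+w1*k[0],o2+w2*k[1],'expect z up .124, locked ~.1155')
t0=load('top0')
d=np.abs(t['pixels'].astype(int)-t0['pixels']).max(2)>60; d[:,:]&=True
for n,(x0,y0,x1,y1) in dict(mouse=(165,175,200,212),drive=(225,155,255,190),jar=(235,122,262,150),sa=(352,112,380,146),sb=(398,133,430,166),driver=(433,175,460,238),flask=(408,235,458,270),kb=(92,145,148,282),brown=(368,273,406,320)).items(): print(n,d[y0:y1,x0:x1].sum(),end=' ')
ticket.hand_in()
E
```

```text
collar centre [ 0.45109189 -0.13796675  0.11575867] [ 0.45259741 -0.1382031   0.11605771] expect z up .124, locked ~.1155
mouse 0 drive 0 jar 0 sa 0 sb 0 driver 0 flask 0 kb 0 brown 0 the job is handed in; nothing more can be done
```

The cover is back on the bay and its blue stud is locked. I handed the job in at about 27.5 s, with the arm clear of everything.

- **Fitting:** I picked up the aluminium cover by its wing. The first descent touched the bay's low-x edge at about 5 N. I shifted about 2 mm, and the cover then went down freely and flush.
- **Locking:** I found the slot by turning counter-clockwise under about 9 N and pressed the stud in about 12 mm. I then turned it clockwise to its stop, which felt like about 0.45 N m.

**Last checks:**
- **Lock:** as I eased up, the push on the tool turned into a slight pull with the stud about 8.5 mm in. After I let go, the stud stayed down. The two cameras put its collar at z ≈ 0.116 m; I expected about 0.1155 m locked and 0.124 m if it had sprung up.
- **Cover:** both views show it flush and square in the bay.
- **Bystanders:** before-and-after top pictures show no change at the mouse, drive, jar, both bottles, screwdriver, flask, keyboard or brown look-alike. I did not compare the purple look-alike this way because the arm was over it, but the side view shows it in place.
- **Disagreement:** my camera estimate of the bay centre was about 2 mm off in x from where the cover went in by feel, in line with the calibration limit.

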